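Lock the display case: shut the lid, hold the catch down, push the bolt home

TASK

It is closing time: lock the low glass display case on the counter. Working with the fingertips, without lifting anything, push the sliding glass lid fully shut; then press the long spring catch bar right down with one fingertip and keep it down for the whole stroke while the other fingertip pushes the upright blade of the bolt away from you, until the bolt is fully home through the staple on the lid. Then let go so that the catch springs back up behind it, and leave the things standing on and around the case where they are.

Things in the scene. Friction and masses are not known exactly. Their poses are not given: they have to be found in the camera images.
- case: Low wooden case fixed to the counter; top face 70 mm up. Origin on the counter; spans x -130..130, y -185..215 mm in its frame (+x away from robot, +y left, yaw within 20 deg). y < -55: deck with catch and bolt; y -55..70: well under the lid; y > 70: fixed glass level with the top. Catch bar and bolt blade are 60 mm apart in y (centres); nothing between them rises over 21 mm above the top.
- catch_top (a point): Centre of the top of the catch, a steel bar 140 mm long (case x), 26 mm wide (y), sprung over a steel housing; at case x -45, y -145 mm. Its flat top is 38 mm above the case's top face when up, 28 mm when fully pressed. It goes straight down wherever it is pressed; a fingertip may glide along it. The point moves with it.
- catch (a joint): Press of the catch, m: 0 up, 0.010 fully down. Spring force 3.5 N at first, 7 N fully down; springs back when let go. From about 0.008 its tooth is clear of the comb under the bolt and the bolt can slide; let go part-way, it enters the comb's next gap and stops the bolt.
- bolt_blade (a point): On the bolt's upright steel blade, 10 mm thick (x), 24 mm wide (y), top 58 mm above the case's top face; the point is at its centre in x and y, 43 mm above that face (case y -85 mm; x -60 mm withdrawn, 0 home). Push the flat face that looks to the robot, along case +x. On the robot's side of it nothing of the bolt is over 21 mm above the top face.
- bolt (a joint): Slide of the bolt along case +x, m: 0 withdrawn (starts within 0.002), 0.060 fully home, rod through the staple. Friction about 2 N; stays where left. Cannot pass 0.003 until the catch is pressed. With the lid over 4 mm open the rod jams on the staple's side or misses it.
- lid_edge (a point): Middle of the lid's vertical end face looking along case +y, the face to push: 240 mm long (x), 20 mm high, from 1 to 21 mm above the case's top face; the point is 11 mm above it, at case x 0, y +70 mm when shut, plus the opening otherwise. The lid is a flat slab of wooden frame and glass, 240 x 130 x 20 mm.
- lid (a joint): Opening of the lid along the case's +y, m: 0 shut against its stop, 0.10 fully open; starts ajar. Friction about 2.5 N; it stays where it is left.
- staple (a point): Centre of the opening of the steel staple fixed to the lid, which the bolt's rod enters (opening 18 mm wide for a 10 mm rod; staple 20 mm long in x, top 25 mm above the case's top face). At case x = +50 mm, y = -85 mm when the lid is shut, and moves with the lid.
- weight: Bystander: brass weight, 28 mm across, 34 mm high, on the far right corner of the case's deck. Origin at its underside's centre.
- tin: Bystander: small steel tin, 30 mm across, 34 mm high, on the far left corner of the case. Origin under its centre.
- jar_a: Bystander: amber jar with black cap, 84 mm across, 130 mm high, on the counter right of the case. Origin under its centre.
- jar_b: Bystander: second such jar, right of the case and farther away. Origin under its centre.
- bowl: Bystander: brass bowl, 100 mm across, 40 mm high, on the counter left of the case. Origin under its centre.
- carton: Bystander: cardboard carton 90 by 65 by 45 mm, left of the case and nearer the robot. Origin under its centre.
- tape: Bystander: cardboard ring (empty roll), 90 mm across, 24 mm high, on the counter between robot and case. Origin under its centre.

How it is judged (in metres and radians):
On the way, in this order (a step that is already met when the one before it is completed fails the run):
1. the lid is pushed fully shut, the bolt still withdrawn (value of joint lid below 0.003 m and value of joint bolt below 0.006 m), for 0.2 s.
2. the catch is pressed down with a finger, before the bolt has moved (value of joint catch above 0.007 m and value of joint bolt below 0.012 m and contact force between the fingers and case above 0.5 N), for 0.05 s.
3. the bolt is pushed fully home (value of joint bolt above 0.055 m), for 0.1 s.
At the end, for the whole second after the job is handed in: The lid is shut to within 3 mm, the bolt is home (at least 55 of its 60 mm) through the staple, the catch has sprung back up (to within 3 mm), and every bystander (weight, tin, jars, bowl, carton, ring) is within 20 mm of where it stood (value of joint each of lid, catch below 0.003 m and value of joint bolt above 0.055 m and distance of each of weight, tin, jar_a, jar_b, bowl, carton, tape from where it was at the start of the episode below 0.02 m); the robot touches nothing.
It fails at once if the catch was let up (less than 4 mm pressed) while the bolt was part-way (value of joint bolt between 0.01 and 0.05 m and value of joint catch below 0.004 m).
It fails at once if a bystander was lifted, carried or pushed away (20 mm) (distance of any of weight, tin, jar_a, jar_b, bowl, carton, tape from where it was at the start of the episode above 0.02 m).
It also fails if it takes over 42 s, if anything falls off the work surface, if the arm or the gripper's body presses on something with over 40 N, if the wrist force passes 120 N, or if a joint passes its speed limit or range.

ROBOT

A 6-joint arm with a two-finger parallel gripper is mounted at the origin on the work surface. World frame = base frame: x ahead of the robot, y to its left, z up, the work surface at z = 0. Lengths are in m, angles in degrees, forces in N, time in s.
With the tool pointing down it reaches from about 0.4 to 0.825 m from the base axis. Payload 7 kg.
Tool frame: the origin (TCP) lies at the very end of the fingers, on their centre line; the grasp point (between the pads) lies 19 mm behind it; z points along the fingers, y is the line along which they close (so a half turn about z gives the same grasp; the last joint's range is limited). The gripper opens to 88 mm and grips with 3 to 60 N. Pads are 19 mm wide; open, the fingers measure 130 mm over their backs; the gripper's body (78 mm by 193 mm) begins 47 mm behind the grasp point.
Start: joints at [-60.327, 20.546, 0.682, 0, -70.136, -16.507], TCP at [0.154, -0.657, 0.195] pointing down, gripper open.
Joint ranges: [-176.03, 176.03], [-82.01, 121.73], [-58.28, 71.71], [-173.87, 95.51], [-174.79, -0.11], [-173.66, 173.66]. Speed limits (degrees/s): [136.94, 136.94, 172.46, 180, 180, 180].

INTERFACE

Orientations are given as [roll, pitch, yaw] about the fixed x, y, z axes, in that order (R = Rz(yaw) Ry(pitch) Rx(roll)).
In Python, from plant import ctrl gives the robot as it stands.
- The arm moves only by the tool carry_out, never from a script. Its argument "deltas" is a list that holds one entry, the list of rows, each a list of 5 numbers: the shift along the tool's x, y, z scaled (see below), then the turn about the tool's z scaled (see below), then the opening, from -1 (shut) to 1 (fully open). A call has 1 to 5 rows; each row is the pose to reach, as a shift and turn from the pose commanded when the call began, along the tool's axes at that moment, turning the shorter way round; what a row does not reach only later rows make up. The controller multiplies each number of a shift by 20 cm and each number of a turn by 2 pi rad. A row lasts 1/10 s, in which the tool goes at most 50 mm and 8.59 degrees, less where a joint would pass 70% of its speed; a pose out of reach is approached as far as the arm can. A call with a number of a shift or a turn outside -1 to 1 is refused whole. A call with a gripper value outside its range is refused whole. The fingers move at their own pace and stop on an object; the grip force is fixed at half the most. Time passes only in rows, so rows that repeat a pose let the fingers close. It gives the time, the measured TCP pose, the force, the opening and the grip force at its end, in the units of the state.
- ctrl.get_obs(): the state, without advancing time (a new reading comes with each control period).
- ctrl.snapshot(name): name is "scene" or "side" or "wrist"; returns a dict with "color" (480x640x3 uint8, red, green, blue), "camera_matrix" (3x3 intrinsics, pixels), "R" (3x3) and "t" (3): a world point X has camera coordinates R X + t. Camera axes: x right, y down, z forward; pixel columns grow to the right and rows downward; lengths in m; the calibration is good to about 2 mm. A picture is of the moment at which its call begins. There is no depth.
- ctrl.close_job(): hands the job in; it is judged then, once.
Trained networks look in a picture, given as the dict that the camera call returned (one of the last four; its "shot" number tells which), for a name from the list of things; names that differ only in an ending like _2 or _b are one class to them, and where a whole thing is asked for, a point or a joint stands for the part that bears it (a point fixed in the world has none). Each returns a list of dicts, best first, with "p" (0 to 1); they miss things now and then, are a little off and sometimes report something else, mostly with a low value. They report only what shows in the picture. A call takes as long as a camera call.
- ctrl.search_frame(picture, name): "centre" ([column, row] in pixels, amid what is visible of it).
- ctrl.silhouettes(picture, name): "mask" (480x640 bool, what is visible of it) and "centre" ([column, row] in pixels, amid what is visible of it).
- ctrl.spot_point(picture, name): "centre" ([column, row] in pixels: a listed point, or the origin of a listed thing).
The state is a dict: "clock": time; "joint_pos": joint angles; "qvel": joint speeds; "tau": joint torques, N m; "tool_pos": TCP position; "orientation": TCP orientation; "force": force on the tool from outside, world axes, zero at the start; "moment": the same for the moment, N m; "opening": finger opening in m; "gripper_force": force on a finger pad.
Only numpy, scipy, OpenCV 4.12 (cv2) and the standard library are available. Lean on these libraries where they do the work, as an engineer would, in place of code of your own. Each camera call takes 0.05 s, during which the arm holds its last target. There are 200 camera calls.

## Working session

There is one attempt and no reset: what is moved stays moved. The work goes in short steps, Python scripts to look and compute and a tool call to move; the robot and the scene stay as the last step left them, time stands still between calls to the robot, and variables do not carry over. Pictures are saved under pics/ and viewed, at most 13 in all, crops included, and the job is handed in when it is done.

Besides the shell and the picture viewer there is one more tool, called as a command line: name --argument value ..., lists and objects as JSON in quotes. carry_out: Moves the arm, as the interface text tells. Its arguments: {"type":"object","properties":{"deltas":{"type":"array"}},"required":["deltas"]}

```bash
mkdir -p pics; cat > h.py <<'E'
import numpy as np, cv2
from plant import ctrl
def ray(s,px):
    K,R,t=map(np.array,(s["camera_matrix"],s["R"],s["t"]))
    d=R.T@np.linalg.inv(K)@np.array([px[0],px[1],1.]); return -R.T@t,d
def atz(s,px,z):
    o,d=ray(s,px); return o+d*(z-o[2])/d[2]
def proj(s,X):
    K,R,t=map(np.array,(s["camera_matrix"],s["R"],s["t"])); c=K@(R@np.array(X)+t); return c[:2]/c[2]
def save(s,n): cv2.imwrite(f"pics/{n}.png",cv2.cvtColor(s["color"],cv2.COLOR_RGB2BGR))
E
python3 - <<'E'
from h import *
o=ctrl.get_obs(); print({k:np.round(v,3) for k,v in o.items()})
Z=dict(case=0,catch_top=.108,bolt_blade=.113,lid_edge=.081,staple=.083,weight=.07,tin=.07,jar_a=0,bowl=0,carton=0,tape=0)
for c in("scene","side"):
    s=ctrl.snapshot(c); save(s,c+"0"); print(c,np.round(-np.array(s["R"]).T@np.array(s["t"]),2))
    for n,z in Z.items():
        for r in ctrl.spot_point(s,n)[:2]: print(n,round(r["p"],2),np.round(r["centre"]),np.round(atz(s,r["centre"],z),3))
E
```

```text
{'clock': np.float64(0.0), 'joint_pos': array([-6.0324e+01,  2.0592e+01,  6.3400e-01, -2.0000e-02, -7.0136e+01,
       -1.6507e+01]), 'qvel': array([ 0.05 , -0.051, -0.046,  0.036, -0.035,  0.001]), 'tau': array([ 1.0000e-03, -5.8273e+01,  2.9305e+01,  6.9970e+00,  7.0000e-03,
       -0.0000e+00]), 'tool_pos': array([ 0.154, -0.657,  0.194]), 'orientation': array([ 1.79905e+02, -9.00000e-03, -1.66838e+02]), 'force': array([-0.218,  0.547, -0.353]), 'moment': array([0.029, 0.033, 0.014]), 'gripper_force': np.float64(0.0), 'opening': np.float64(0.087)}
scene [1.02 0.72 0.66]
case 0.95 [330. 265.] [0.554 0.045 0.   ]
catch_top 0.77 [292. 191.] [ 0.553 -0.104  0.108]
bolt_blade 0.68 [315. 201.] [ 0.536 -0.034  0.113]
bolt_blade 0.44 [239. 235.] [ 0.725 -0.012  0.113]
lid_edge 0.66 [390. 264.] [0.518 0.19  0.081]
staple 0.83 [306. 245.] [0.614 0.053 0.083]
weight 0.65 [240. 236.] [ 0.702 -0.067  0.07 ]
tin 0.74 [375. 311.] [0.61  0.262 0.07 ]
jar_a 0.74 [218. 232.] [ 0.699 -0.202  0.   ]
jar_a 0.72 [259. 210.] [ 0.577 -0.231  0.   ]
bowl 0.95 [442. 355.] [0.534 0.357 0.   ]
bowl 0.43 [372. 230.] [ 0.398 -0.006  0.   ]
carton 0.61 [487. 325.] [0.416 0.353 0.   ]
tape 0.6 [373. 231.] [ 0.401 -0.001  0.   ]
tape 0.43 [330. 264.] [0.552 0.042 0.   ]
side [ 0.27 -0.73  0.55]
case 0.85 [303. 274.] [0.55  0.048 0.   ]
catch_top 0.76 [340. 263.] [ 0.56  -0.097  0.108]
bolt_blade 0.69 [309. 248.] [ 0.527 -0.044  0.113]
lid_edge 0.66 [268. 205.] [0.525 0.192 0.081]
staple 0.56 [334. 230.] [0.61  0.049 0.083]
weight 0.8 [404. 258.] [ 0.696 -0.064  0.07 ]
tin 0.46 [294. 192.] [0.602 0.259 0.07 ]
jar_a 0.71 [442. 333.] [ 0.703 -0.191  0.   ]
jar_a 0.59 [382. 369.] [ 0.574 -0.23   0.   ]
bowl 0.69 [252. 208.] [0.531 0.351 0.   ]
carton 0.84 [200. 214.] [0.409 0.358 0.   ]
tape 0.78 [229. 312.] [ 0.393 -0.021  0.   ]
```

View pics/scene0.png

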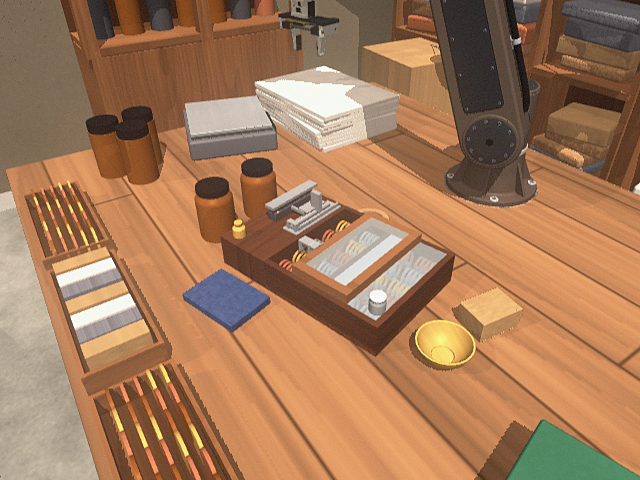

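View pics/side0.png

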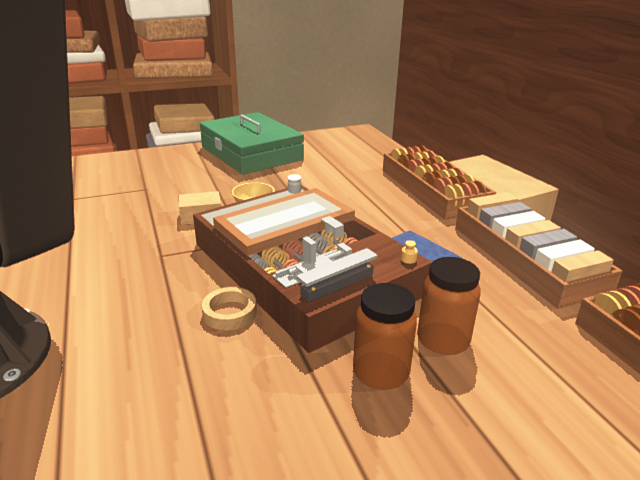

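The scene view shows the lid ajar to the left (face at about 390,264), the catch bar at 292,191 and the blade at 315,201. The side view agrees, with the jars right of the case and the ring in front of it. Next I fit the case pose to these points.

```bash
cat >> h.py <<'E'
from scipy.optimize import least_squares
def pts(p):
    x,y,a,d,b=p; c,s=np.cos(a),np.sin(a)
    L=dict(case=(0,0,0),catch_top=(-.045,-.145,.108),bolt_blade=(-.06+b,-.085,.113),lid_edge=(0,.07+d,.081),staple=(.05,-.085+d,.083))
    return {n:np.array([x+c*q[0]-s*q[1],y+s*q[0]+c*q[1],q[2]]) for n,q in L.items()}
def fit(obs,p0=(.55,.045,.27,.07,0.),fb=0.):
    # obs: list of (shot,name,pixel)
    f=lambda v:np.concatenate([(proj(s,pts((*v,fb))[n])-px) for s,n,px in obs])
    r=least_squares(f,p0[:4],loss="soft_l1",f_scale=2); return r.x,f(r.x).reshape(-1,2)
def plan(p,cx,cy,z):
    """tool-axis shift (m) to bring TCP to case coords cx,cy, height z, and turn (deg) so tool x = -case x"""
    o=ctrl.get_obs(); R=cv2.Rodrigues(np.zeros(3))[0]
    w=np.array([p[0]+np.cos(p[2])*cx-np.sin(p[2])*cy,p[1]+np.sin(p[2])*cx+np.cos(p[2])*cy,z])
    from scipy.spatial.transform import Rotation as Ro
    R=Ro.from_euler("xyz",o["orientation"],degrees=True).as_matrix()
    dy=(np.degrees(p[2])-180-o["orientation"][2]+180)%360-180
    sh=R.T@(w-o["tool_pos"])
    print("target",np.round(w,4),"shift mm",np.round(sh*1e3,1),"scaled",np.round(sh/.2,3),"turn about z scaled",np.round(-dy/360,4),"yawerr",round(dy,2))
E
python3 - <<'E'
from h import *
obs=[]
for c in("scene","side"):
    s=ctrl.snapshot(c)
    for n in("case","catch_top","bolt_blade","lid_edge","staple"):
        r=ctrl.spot_point(s,n)
        if r: obs.append((s,n,np.array(r[0]["centre"])))
p,res=fit(obs); print(np.round(p,4),np.degrees(p[2]))
for o,r in zip(obs,res): print(o[1],np.round(r,1))
print({k:np.round(v,3) for k,v in pts((*p,0)).items()})
plan(p,-.02,.02,.27)
E
```

```text
[0.5609 0.0536 0.2869 0.0691] 16.439585058229667
case [0.  1.6]
catch_top [-1.   1.9]
bolt_blade [ 1.7 -2.3]
lid_edge [-2.5 -0.8]
staple [ 2.4 -1.4]
case [0.7 0.3]
catch_top [-0.  -0.3]
bolt_blade [-0.5  2.1]
lid_edge [-1.7 -3.1]
staple [ 2.6 -4.3]
{'case': array([0.561, 0.054, 0.   ]), 'catch_top': array([ 0.559, -0.098,  0.108]), 'bolt_blade': array([ 0.527, -0.045,  0.113]), 'lid_edge': array([0.522, 0.187, 0.081]), 'staple': array([0.613, 0.053, 0.083])}
target [0.536  0.0672 0.27  ] shift mm [-537.3  618.3  -74.9] scaled [-2.686  3.091 -0.374] turn about z scaled -0.0091 yawerr 3.27
```

carry_out --deltas '[[[-0.67,0.77,-0.2,0,-0.114],[-0.67,0.77,-0.2,0,-0.114],[-0.67,0.77,-0.2,0,-0.114],[-0.67,0.77,-0.2,0,-0.114],[-0.67,0.77,-0.2,0,-0.114]]]'

```text
clock: 2.3
tool_pos: [0.251, -0.474, 0.2373]
orientation: [-179.9, 0.1, -166.7]
force: [-0.3, -0.2, 0.2]
opening: 0.0535
gripper_force: 0.0
```

carry_out --deltas '[[[-0.67,0.77,-0.1,0,-0.114],[-0.67,0.77,-0.1,0,-0.114],[-0.67,0.77,-0.1,0,-0.114],[-0.67,0.77,-0.1,0,-0.114],[-0.67,0.77,-0.1,0,-0.114]]]'

```text
clock: 2.8
tool_pos: [0.3468, -0.2931, 0.2563]
orientation: [-179.9, 0.1, -166.6]
force: [0.2, -0.3, -0.1]
opening: 0.0389
gripper_force: 0.0
```

carry_out --deltas '[[[-0.67,0.77,0,0,-0.114],[-0.67,0.77,0,0,-0.114],[-0.67,0.77,0,0,-0.114],[-0.67,0.77,0,0,-0.114],[-0.67,0.77,0,0,-0.114]]]'

```text
clock: 3.3
tool_pos: [0.4421, -0.1125, 0.2551]
orientation: [180.0, 0.0, -166.6]
force: [0.9, -0.4, 0.5]
opening: 0.039
gripper_force: 0.0
```

carry_out --deltas '[[[-0.67,0.77,0,-0.009,-0.114],[-0.67,0.77,0,-0.009,-0.114],[-0.67,0.77,0,-0.009,-0.114],[-0.67,0.77,0,-0.009,-0.114],[-0.67,0.77,0,-0.009,-0.114]]]'

```text
clock: 3.8
tool_pos: [0.5375, 0.0678, 0.254]
orientation: [-180.0, -0.1, -163.5]
force: [-0.1, -0.6, 0.2]
opening: 0.0384
gripper_force: 0.0
```

```bash
python3 - <<'E'
from h import *
p=[.5609,.0536,.2869,.0691]
obs=[]
s=ctrl.snapshot("wrist"); save(s,"w1")
print(ctrl.get_obs()["clock"],ctrl.get_obs()["opening"])
for n in("case","catch_top","bolt_blade","lid_edge","staple"):
    r=ctrl.spot_point(s,n); e=proj(s,pts((*p,0))[n])
    for q in r[:2]: print(n,round(q["p"],2),np.round(q["centre"]),np.round(e))
plan(p,-.02,.02,.27); plan(p,-.01,.195,.12)
# overlay predicted outline
im=cv2.cvtColor(s["color"],cv2.COLOR_RGB2BGR)
def W(q):
    c,si=np.cos(p[2]),np.sin(p[2]); return tuple(int(v) for v in proj(s,[p[0]+c*q[0]-si*q[1],p[1]+si*q[0]+c*q[1],q[2]]))
for poly in ([(-.115,-.158,.108),(.025,-.158,.108),(.025,-.132,.108),(-.115,-.132,.108)],[(-.12,.07+p[3],.091),(.12,.07+p[3],.091),(.12,-.06+p[3],.091),(-.12,-.06+p[3],.091)],[(-.13,-.185,.07),(.13,-.185,.07),(.13,.215,.07),(-.13,.215,.07)],[(-.065,-.097,.128),(-.055,-.097,.128),(-.055,-.073,.128),(-.065,-.073,.128)]):
    cv2.polylines(im,[np.array([W(q) for q in poly])],True,(0,255,0),1)
cv2.imwrite("pics/w1o.png",im)
E
```

```text
3.85 0.038657341161710275
case 0.57 [298. 210.] [305. 213.]
catch_top 0.87 [125. 180.] [130. 187.]
bolt_blade 0.68 [195. 170.] [197. 170.]
lid_edge 0.79 [448. 233.] [447. 231.]
staple 0.86 [284. 277.] [286. 280.]
staple 0.54 [302. 212.] [286. 280.]
target [0.5361 0.0671 0.27  ] shift mm [ -2.1   3.4 -14.6] scaled [-0.011  0.017 -0.073] turn about z scaled -0.0003 yawerr 0.11
target [0.4961 0.2378 0.12  ] shift mm [-11.8 178.4 135.4] scaled [-0.059  0.892  0.677] turn about z scaled -0.0003 yawerr 0.11
```

View pics/w1o.png

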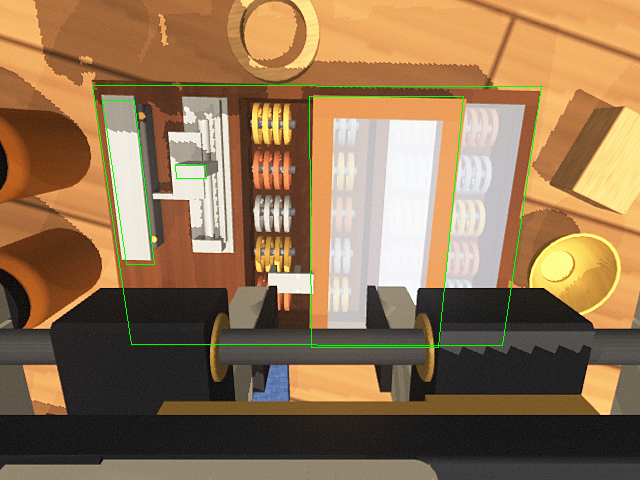

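The overlay matches: catch bar at about 125,180, blade at 195,170 and lid face at 448,233, all within about 5 px. I'm moving to the left of the lid face.

carry_out --deltas '[[[-0.06,0.89,0.5,0,-0.114],[-0.06,0.89,0.5,0,-0.114],[-0.06,0.89,0.68,0,-0.114],[-0.06,0.89,0.68,0,-0.114],[-0.06,0.89,0.68,0,-0.114]]]'

```text
clock: 4.6
tool_pos: [0.495, 0.239, 0.1171]
orientation: [-180.0, -0.1, -163.6]
force: [0.7, 0.7, 0.7]
opening: 0.0385
gripper_force: 0.0
```

carry_out --deltas '[[[0,0,0.2,0,-0.114],[0,0,0.2,0,-0.114],[0,0,0.2,0,-0.114]]]'

```text
clock: 4.9
tool_pos: [0.4967, 0.2376, 0.0798]
orientation: [-179.9, -0.0, -163.6]
force: [0.3, 0.2, 0.9]
opening: 0.0388
gripper_force: 0.0
```

```bash
python3 - <<'E'
from h import *
p=[.5609,.0536,.2869,.0691]
s=ctrl.snapshot("wrist"); save(s,"w2"); print(ctrl.get_obs()["force"])
plan(p,-.01,.195,.080);plan(p,-.01,.11,.080)
E
```

```text
[ 0.16361384  0.19894414 -0.53321496]
target [0.4961 0.2378 0.08  ] shift mm [ 1.5 -0.1  0.9] scaled [ 0.007 -0.     0.004] turn about z scaled -0.0002 yawerr 0.07
target [0.5202 0.1563 0.08  ] shift mm [  1.4 -85.1   0.9] scaled [ 0.007 -0.425  0.004] turn about z scaled -0.0002 yawerr 0.07
```

View pics/w2.png

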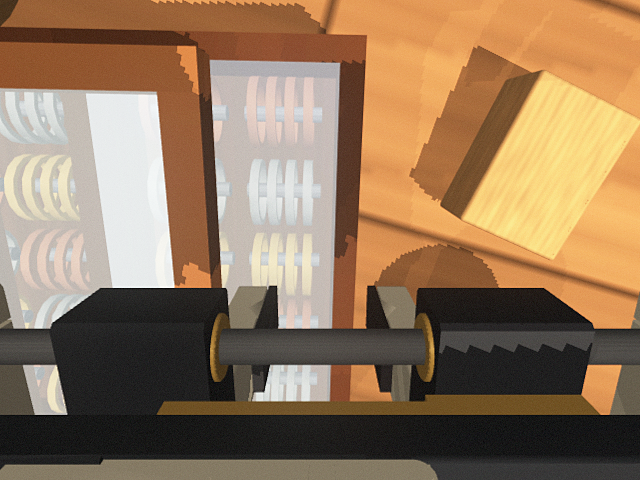

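The lid face (edge near 215,250) is just left of the leading finger (about 235,300), and the bowl and carton are clear. Pushing now.

carry_out --deltas '[[[0,-0.06,0,0,-0.114],[0,-0.12,0,0,-0.114],[0,-0.2,0,0,-0.114],[0,-0.28,0,0,-0.114],[0,-0.35,0,0,-0.114]]]'

```text
clock: 5.45
tool_pos: [0.5168, 0.1699, 0.0795]
orientation: [180.0, 0.0, -163.6]
force: [-0.3, 0.0, -0.0]
opening: 0.039
gripper_force: 0.0
```

carry_out --deltas '[[[0,-0.02,0,0,-0.114],[0,-0.04,0,0,-0.114],[0,-0.05,0,0,-0.114],[0,-0.06,0,0,-0.114]]]'

```text
clock: 5.85
tool_pos: [0.5198, 0.1603, 0.0791]
orientation: [-180.0, -0.0, -163.6]
force: [0.4, 0.0, 1.0]
opening: 0.0389
gripper_force: 0.0
```

```bash
python3 - <<'E'
from h import *
p=[.5609,.0536,.2869,.0691]
print(ctrl.get_obs()["force"])
for c in("scene","side"):
    s=ctrl.snapshot(c); 
    for n in("staple","lid_edge"):
        for q in ctrl.spot_point(s,n)[:1]:
            print(c,n,round(q["p"],2),np.round(q["centre"]),[np.round(proj(s,pts((*p[:3],d,0))[n])) for d in(0,.01,.02)])
plan(p,-.01,.11,.080)
E
```

```text
[0.39349872 0.01550244 1.00395706]
scene staple 0.77 [305. 245.] [array([281., 232.]), array([285., 234.]), array([289., 236.])]
scene lid_edge 0.57 [390. 267.] [array([357., 250.]), array([361., 252.]), array([366., 254.])]
side staple 0.96 [335. 228.] [array([359., 244.]), array([355., 242.]), array([352., 239.])]
side lid_edge 0.63 [269. 209.] [array([286., 220.]), array([283., 218.]), array([280., 216.])]
target [0.5202 0.1563 0.08  ] shift mm [ 0.7 -4.1 -0.9] scaled [ 0.003 -0.021 -0.004] turn about z scaled -0.0 yawerr 0.01
```

```bash
python3 - <<'E'
from h import *
a=ctrl.snapshot("scene"); b=ctrl.snapshot("side")
A=cv2.resize(a["color"][170:350,280:480],(400,360),interpolation=2); B=cv2.resize(b["color"][120:300,200:400],(400,360),interpolation=2)
save(dict(color=np.hstack([A,B])),"c1")
E
```

```text
(no output)
```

View pics/c1.png

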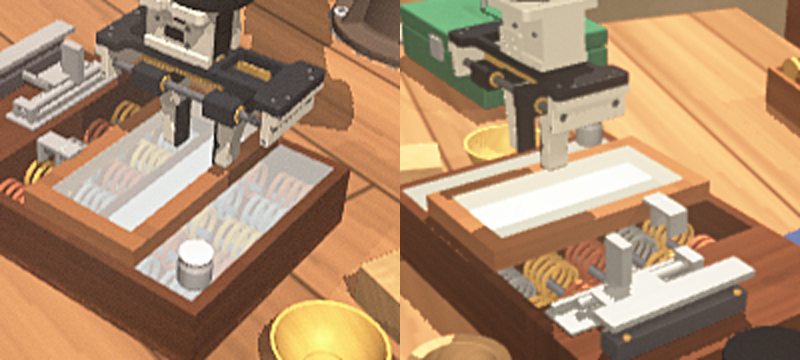

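```bash
python3 - <<'E'
from h import *
from scipy.spatial.transform import Rotation as Ro
o=ctrl.get_obs(); R=Ro.from_euler("xyz",o["orientation"],degrees=True).as_matrix(); T=np.array(o["tool_pos"]); print(T,o["force"])
for c,(x0,y0) in(("scene",(280,170)),("side",(200,120))):
    s=ctrl.snapshot(c)
    for dy in(-.04,-.02,.02,.04):
        for dz in (0,-.02): print(c,dy,dz,np.round((proj(s,T+R@[0,dy,dz])-[x0,y0])*2))
    p=[.5609,.0536,.2869,.0691]
    print("lid face end/mid",[np.round((proj(s,[p[0]+np.cos(p[2])*x-np.sin(p[2])*y,p[1]+np.sin(p[2])*x+np.cos(p[2])*y,z])-[x0,y0])*2) for x,y,z in((.12,.139,.091),(-.12,.139,.091),(.12,.009,.091),(-.12,.009,.091))])
E
```

```text
[0.51967007 0.16035617 0.07915528] [ 0.21556093 -0.41561876 -0.06747912]
scene -0.04 0 [163. 159.]
scene -0.04 -0.02 [164. 142.]
scene -0.02 0 [180. 167.]
scene -0.02 -0.02 [181. 150.]
scene 0.02 0 [215. 183.]
scene 0.02 -0.02 [216. 166.]
scene 0.04 0 [233. 192.]
scene 0.04 -0.02 [234. 175.]
lid face end/mid [array([136., 248.]), array([281., 122.]), array([ 24., 188.]), array([175.,  79.])]
side -0.04 0 [162. 202.]
side -0.04 -0.02 [162. 183.]
side -0.02 0 [151. 194.]
side -0.02 -0.02 [150. 176.]
side 0.02 0 [129. 179.]
side 0.02 -0.02 [128. 161.]
side 0.04 0 [118. 172.]
side 0.04 -0.02 [117. 154.]
lid face end/mid [array([229., 135.]), array([ 25., 197.]), array([309., 180.]), array([ 97., 254.])]
```

```bash
python3 - <<'E'
from h import *
a=ctrl.snapshot("scene"); b=ctrl.snapshot("side")
P=lambda s:np.array(s["camera_matrix"])@np.c_[np.array(s["R"]),np.array(s["t"])]
for u,v in(((369,243),(276,203)),):
    X=cv2.triangulatePoints(P(a),P(b),np.float64(u),np.float64(v))[:,0]; X=X[:3]/X[3]; print(X,proj(a,X),proj(b,X))
A=cv2.resize(a["color"][200:290,330:430],(400,360),interpolation=2); B=cv2.resize(b["color"][150:240,230:330],(400,360),interpolation=2)
save(dict(color=np.hstack([A,B])),"c2"); print(ctrl.get_obs()["joint_pos"])
E
```

```text
[0.52931132 0.14300647 0.10757429] [369.66920408 242.75183203] [276.58906665 203.20447925]
[ 3.77831650e+01  1.43910919e+01 -2.47871079e+01 -1.38524916e-04
 -5.08139941e+01 -1.11371295e+02]
```

View pics/c2.png

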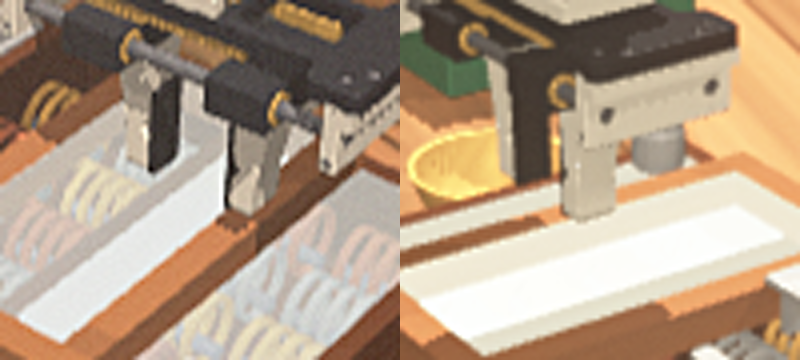

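The fingers hover above the lid: the tips at about (367,242) in scene and (277,204) in side put them roughly 25 mm higher than the reported TCP, so they passed over it. I'll go back and descend to a reported z of about 0.056.

carry_out --deltas '[[[0,0.2,0,0,-0.114],[0,0.4,0,0,-0.114],[0,0.4,0,0,-0.114],[0,0.4,0.06,0,-0.114],[0,0.4,0.115,0,-0.114]]]'

```text
clock: 6.95
tool_pos: [0.4969, 0.2365, 0.0552]
orientation: [180.0, -0.0, -163.6]
force: [-0.4, 0.1, -0.5]
opening: 0.0388
gripper_force: 0.0
```

carry_out --deltas '[[[0,-0.05,0,0,-0.114],[0,-0.1,0,0,-0.114],[0,-0.14,0,0,-0.114],[0,-0.18,0,0,-0.114]]]'

```text
clock: 7.35
tool_pos: [0.5076, 0.2013, 0.0563]
orientation: [180.0, 0.0, -163.7]
force: [-2.0, 2.6, -0.4]
opening: 0.0387
gripper_force: 1.3
```

```bash
python3 - <<'E'
from h import *
p=[.5609,.0536,.2869,.0691]
print(ctrl.get_obs()["force"])
for c in("scene","side"):
    s=ctrl.snapshot(c); 
    for n in("staple","lid_edge"):
        for q in ctrl.spot_point(s,n)[:1]:
            print(c,n,round(q["p"],2),np.round(q["centre"]),[np.round(proj(s,pts((*p[:3],d,0))[n])) for d in(0,.02,.04,.069)])
plan(p,-.01,.11,.056)
E
```

```text
[-1.98008105  2.56555471 -0.40960685]
scene staple 0.91 [299. 244.] [array([281., 232.]), array([289., 236.]), array([296., 239.]), array([307., 245.])]
scene lid_edge 0.65 [382. 262.] [array([357., 250.]), array([366., 254.]), array([374., 258.]), array([387., 264.])]
side staple 0.89 [339. 234.] [array([359., 244.]), array([352., 239.]), array([345., 235.]), array([335., 229.])]
side lid_edge 0.64 [272. 210.] [array([286., 220.]), array([280., 216.]), array([275., 212.]), array([267., 207.])]
target [0.5202 0.1563 0.056 ] shift mm [  1.  -47.7   0.5] scaled [ 0.005 -0.239  0.002] turn about z scaled -0.0001 yawerr 0.03
```

carry_out --deltas '[[[0,-0.06,0,0,-0.114],[0,-0.11,0,0,-0.114],[0,-0.16,0,0,-0.114],[0,-0.2,0,0,-0.114],[0,-0.22,0,0,-0.114]]]'

```text
clock: 8.15
tool_pos: [0.5199, 0.1592, 0.0562]
orientation: [-180.0, -0.0, -163.6]
force: [-2.2, 2.5, 2.7]
opening: 0.0387
gripper_force: 1.6
```

carry_out --deltas '[[[0,-0.01,0,0,-0.114],[0,-0.02,0,0,-0.114],[0,-0.02,0,0,-0.114]]]'

```text
clock: 8.45
tool_pos: [0.5209, 0.156, 0.0561]
orientation: [-180.0, -0.0, -163.6]
force: [-0.5, 0.4, -0.5]
opening: 0.0388
gripper_force: 0.2
```

carry_out --deltas '[[[0,-0.01,0,0,-0.114],[0,-0.02,0,0,-0.114],[0,-0.02,0,0,-0.114]]]'

```text
clock: 8.75
tool_pos: [0.522, 0.1523, 0.0561]
orientation: [-180.0, -0.0, -163.6]
force: [-1.6, 1.8, 0.7]
opening: 0.0391
gripper_force: 0.8
```

carry_out --deltas '[[[0,-0.01,0,0,-0.114],[0,-0.02,0,0,-0.114],[0,-0.02,0,0,-0.114]]]'

```text
clock: 9.05
tool_pos: [0.5229, 0.1488, 0.0561]
orientation: [180.0, -0.0, -163.6]
force: [-3.8, 3.8, 0.1]
opening: 0.0391
gripper_force: 2.3
```

```bash
python3 - <<'E'
from h import *
p=[.5609,.0536,.2869,.0691]
print(ctrl.get_obs()["force"],ctrl.get_obs()["tool_pos"])
obs=[]
for c in("scene","side"):
    s=ctrl.snapshot(c); 
    for n in("staple","lid_edge"):
        for q in ctrl.spot_point(s,n)[:1]:
            print(c,n,round(q["p"],2),np.round(q["centre"]),[np.round(proj(s,pts((*p[:3],d,0))[n])) for d in(0,.01,.02)])
plan(p,-.01,.11,.056)
E
```

```text
[-3.83693772  3.78634976  0.09021666] [0.52294145 0.14881482 0.05609663]
scene staple 0.77 [280. 233.] [array([281., 232.]), array([285., 234.]), array([289., 236.])]
scene lid_edge 0.82 [360. 250.] [array([357., 250.]), array([361., 252.]), array([366., 254.])]
side staple 0.88 [357. 243.] [array([359., 244.]), array([355., 242.]), array([352., 239.])]
side lid_edge 0.59 [289. 220.] [array([286., 220.]), array([283., 218.]), array([280., 216.])]
target [0.5202 0.1563 0.056 ] shift mm [0.6 7.9 0.1] scaled [0.003 0.04  0.001] turn about z scaled -0.0001 yawerr 0.03
```

carry_out --deltas '[[[0,-0.01,0,0,-0.114],[0,-0.02,0,0,-0.114],[0,-0.03,0,0,-0.114],[0,-0.03,0,0,-0.114]]]'

```text
clock: 9.75
tool_pos: [0.5236, 0.148, 0.0563]
orientation: [179.6, 0.1, -163.7]
force: [-18.6, 28.4, 7.1]
opening: 0.0385
gripper_force: 16.3
```

The force jumped to 34 N with no motion, so the lid is at its stop. I'm backing off, rising and crossing to the catch for a closer look.

carry_out --deltas '[[[0,0.06,0,0,-0.114],[0,0.06,-0.2,0,-0.114],[0,0.06,-0.4,0,-0.114],[0,0.06,-0.6,0,-0.114],[0,0.06,-0.7,0,-0.114]]]'

```text
clock: 10.25
tool_pos: [0.5232, 0.1544, 0.2002]
orientation: [-180.0, 0.3, -163.6]
force: [0.2, 0.1, 0.8]
opening: 0.0389
gripper_force: 0.0
```

carry_out --deltas '[[[0.15,-1,0,0,-0.114],[0.15,-1,0,0,-0.114],[0.15,-1,0,0,-0.114],[0.15,-1,0,0,-0.114],[0.15,-1,0,0,-0.114]]]'

```text
clock: 10.75
tool_pos: [0.5491, -0.0512, 0.1961]
orientation: [-179.9, -0.0, -163.9]
force: [-0.6, 0.0, 0.1]
opening: 0.0388
gripper_force: 0.0
```

```bash
cat > g.py <<'E'
from h import *
p=[.5609,.0536,.2869,0]
c,si=np.cos(p[2]),np.sin(p[2])
toC=lambda X:np.array([[c,si],[-si,c]])@(np.array(X)[:2]-p[:2])
Z=dict(catch_top=.108,bolt_blade=.113,staple=.083,case=0,weight=.07)
def look(cams,names):
    for cam in cams:
        s=ctrl.snapshot(cam)
        for n in names:
            for q in ctrl.spot_point(s,n)[:1]: print(cam,n,round(q["p"],2),np.round(q["centre"]),"case mm",np.round(toC(atz(s,q["centre"],Z[n]))*1e3,1))
    o=ctrl.get_obs(); print("TCP case mm",np.round(toC(o["tool_pos"])*1e3,1),np.round(o["tool_pos"],4),"F",np.round(o["force"],1),o["clock"])
    return s
E
python3 - <<'E'
from g import *
s=look(("scene","side","wrist"),("catch_top","bolt_blade","staple")); save(s,"w3")
E
```

```text
scene catch_top 0.62 [294. 192.] case mm [ -55.5 -144.2]
scene bolt_blade 0.58 [318. 198.] case mm [-63.3 -81.3]
scene staple 0.84 [279. 232.] case mm [ 52.5 -90.2]
side catch_top 0.89 [341. 265.] case mm [ -45.3 -149. ]
side bolt_blade 0.96 [311. 247.] case mm [-56.3 -85.1]
side staple 0.59 [359. 243.] case mm [ 51.5 -83.4]
wrist catch_top 0.84 [247. 219.] case mm [ -51. -146.]
wrist bolt_blade 0.78 [330. 207.] case mm [-61.  -85.8]
wrist staple 0.75 [325. 323.] case mm [ 46.  -88.5]
TCP case mm [-39.3 -91.6] [ 0.5492 -0.0453  0.1962] F [ 0.  -0.6 -0.8] 11.35
```

View pics/w3.png

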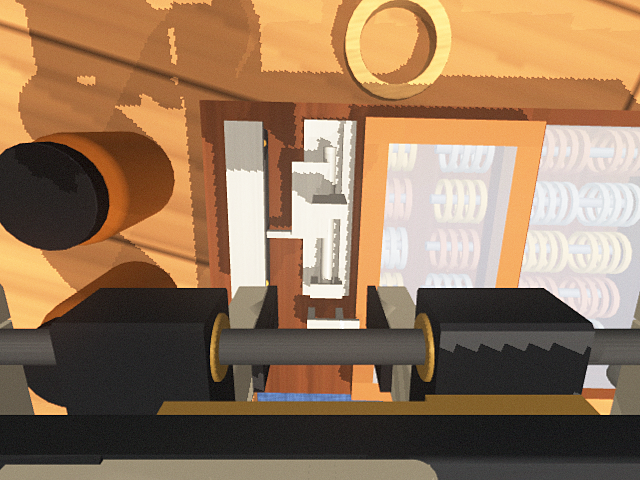

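The lid is shut, the catch bar is at 247,219 and the blade at 330,207, all matching the fit to within a few mm. I'll move behind the blade, over the catch's near end.

carry_out --deltas '[[[0.27,-0.12,0,-0.001,-0.114],[0.27,-0.12,0.1,-0.001,-0.114],[0.27,-0.12,0.3,-0.001,-0.114],[0.27,-0.12,0.45,-0.001,-0.114],[0.27,-0.12,0.47,-0.001,-0.114]]]'

```text
clock: 11.85
tool_pos: [0.5015, -0.0844, 0.0991]
orientation: [179.9, -0.3, -163.3]
force: [-0.9, -0.2, 0.5]
opening: 0.0391
gripper_force: 0.0
```

```bash
python3 - <<'E'
from g import *
a=ctrl.snapshot("scene"); b=ctrl.snapshot("side")
A=cv2.resize(a["color"][130:265,240:390],(400,360),interpolation=2); B=cv2.resize(b["color"][180:315,250:400],(400,360),interpolation=2)
save(dict(color=np.hstack([A,B])),"c3"); look((),())
E
```

```text
TCP case mm [ -93.5 -116.1] [ 0.504  -0.0843  0.1022] F [-0.7  0.5  1. ] 11.95Traceback (most recent call last):
  File "<stdin>", line 4, in <module>
  File "g.py", line 12, in look
    return s
           ^
UnboundLocalError: cannot access local variable 's' where it is not associated with a value
```

View pics/c3.png

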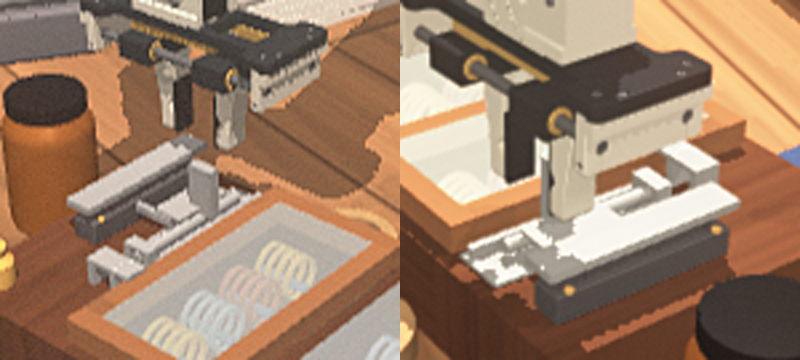

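The catch finger (175,128 in the left crop) is just above the near end of the bar, the other finger is behind the blade, and the jar is clear. Descending by feel.

carry_out --deltas '[[[0,0.005,0.03,0,-0.114],[0,0.005,0.06,0,-0.114],[0,0.005,0.06,0,-0.114]]]'

```text
clock: 12.25
tool_pos: [0.5038, -0.0831, 0.0901]
orientation: [180.0, 0.0, -163.2]
force: [-0.2, 0.7, 0.2]
opening: 0.039
gripper_force: 0.0
```

carry_out --deltas '[[[0,0,0.02,0,-0.114],[0,0,0.03,0,-0.114],[0,0,0.03,0,-0.114]]]'

```text
clock: 12.55
tool_pos: [0.5037, -0.0833, 0.084]
orientation: [180.0, -0.0, -163.2]
force: [-0.2, -0.4, 0.9]
opening: 0.0387
gripper_force: 0.0
```

carry_out --deltas '[[[0,0,0.01,0,-0.114],[0,0,0.02,0,-0.114],[0,0,0.02,0,-0.114]]]'

```text
clock: 12.85
tool_pos: [0.5036, -0.0833, 0.0799]
orientation: [180.0, -0.0, -163.2]
force: [-0.1, -0.4, 0.2]
opening: 0.0388
gripper_force: 0.0
```

carry_out --deltas '[[[0,0,0.01,0,-0.114],[0,0,0.02,0,-0.114],[0,0,0.02,0,-0.114]]]'

```text
clock: 13.15
tool_pos: [0.504, -0.0833, 0.0762]
orientation: [-180.0, 0.0, -163.2]
force: [-0.9, 1.5, 2.7]
opening: 0.0388
gripper_force: 1.6
```

carry_out --deltas '[[[0,0,0.01,0,-0.114],[0,0,0.02,0,-0.114],[0,0,0.02,0,-0.114]]]'

```text
clock: 13.45
tool_pos: [0.504, -0.0833, 0.0721]
orientation: [-180.0, 0.0, -163.2]
force: [-0.7, -0.3, 4.1]
opening: 0.0386
gripper_force: 2.3
```

carry_out --deltas '[[[0,0,0.01,0,-0.114],[0,0,0.02,0,-0.114],[0,0,0.02,0,-0.114]]]'

```text
clock: 13.75
tool_pos: [0.504, -0.0833, 0.0683]
orientation: [-180.0, 0.0, -163.2]
force: [-1.8, 0.0, 7.0]
opening: 0.0388
gripper_force: 2.9
```

```bash
python3 - <<'E'
from g import *
s=look(("scene","side"),("catch_top","bolt_blade"))
a=ctrl.snapshot("scene"); b=s
A=cv2.resize(a["color"][130:265,240:390],(400,360),interpolation=2); B=cv2.resize(b["color"][180:315,250:400],(400,360),interpolation=2)
save(dict(color=np.hstack([A,B])),"c4")
E
```

```text
scene catch_top 0.64 [294. 195.] case mm [ -43.5 -135.8]
scene bolt_blade 0.6 [314. 197.] case mm [-57.9 -89.4]
side catch_top 0.76 [340. 268.] case mm [ -51.4 -154.5]
side bolt_blade 0.65 [311. 246.] case mm [-54.8 -82.3]
TCP case mm [ -93.3 -115.2] [ 0.504  -0.0833  0.0685] F [-0.1  0.3  5.2] 14.05
```

View pics/c4.png

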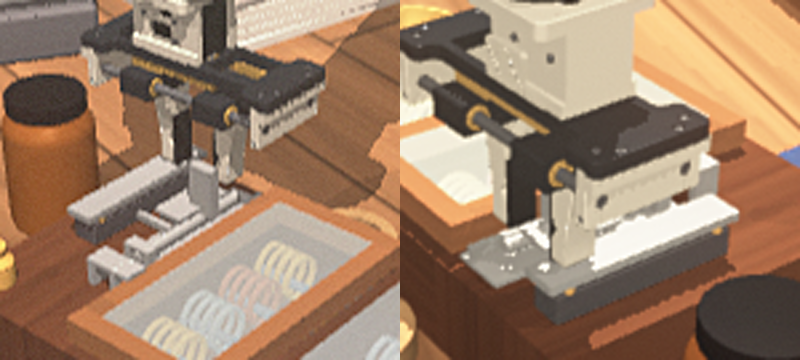

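carry_out --deltas '[[[0,0,0.005,0,-0.114],[0,0,0.01,0,-0.114],[0,0,0.01,0,-0.114]]]'

```text
clock: 14.4
tool_pos: [0.504, -0.0834, 0.0667]
orientation: [-180.0, 0.0, -163.2]
force: [-2.3, -0.0, 8.0]
opening: 0.0389
gripper_force: 4.0
```

carry_out --deltas '[[[0,0,0.005,0,-0.114],[0,0,0.01,0,-0.114],[0,0,0.01,0,-0.114]]]'

```text
clock: 14.7
tool_pos: [0.5042, -0.0836, 0.0661]
orientation: [-179.9, 0.0, -163.2]
force: [-7.3, 0.8, 22.6]
opening: 0.0389
gripper_force: 11.3
```

The catch is fully down at 22 N. I'll ease off slightly and push the bolt.

carry_out --deltas '[[[0,0,-0.003,0,-0.114],[-0.03,0,-0.003,0,-0.114],[-0.06,0,-0.003,0,-0.114],[-0.09,0,-0.003,0,-0.114],[-0.12,0,-0.003,0,-0.114]]]'

```text
clock: 15.2
tool_pos: [0.5153, -0.0812, 0.0657]
orientation: [-180.0, -1.2, -163.4]
force: [-27.6, -8.2, 40.0]
opening: 0.039
gripper_force: 19.6
```

carry_out --deltas '[[[0.03,0,-0.003,0,-0.114],[0.05,0,-0.006,0,-0.114],[0.05,0,-0.006,0,-0.114]]]'

```text
clock: 15.5
tool_pos: [0.5167, -0.0803, 0.0668]
orientation: [-179.9, -0.0, -163.2]
force: [-2.0, -5.2, 7.6]
opening: 0.0392
gripper_force: 3.5
```

```bash
python3 - <<'E'
from g import *
look(("side","scene"),("catch_top","bolt_blade"))
E
```

```text
side catch_top 0.9 [340. 268.] case mm [ -52.8 -154.9]
side bolt_blade 0.7 [308. 246.] case mm [-57.4 -77.6]
scene catch_top 0.93 [291. 197.] case mm [ -35.5 -135. ]
scene bolt_blade 0.57 [317. 200.] case mm [-51.7 -76.2]
TCP case mm [ -80.3 -115.9] [ 0.5167 -0.0803  0.0667] F [-3.2 -4.6 10.5] 15.8
```

carry_out --deltas '[[[-0.02,0,0,0,-0.114],[-0.04,0,0,0,-0.114],[-0.05,0,0,0,-0.114]]]'

```text
clock: 16.1
tool_pos: [0.5205, -0.0792, 0.0662]
orientation: [-180.0, -0.7, -163.3]
force: [-21.7, -7.9, 27.8]
opening: 0.039
gripper_force: 14.2
```

carry_out --deltas '[[[0,0,-0.003,0,-0.114],[0,0,-0.005,0,-0.114],[0,0,-0.005,0,-0.114]]]'

```text
clock: 16.4
tool_pos: [0.5224, -0.0783, 0.0666]
orientation: [-180.0, -0.5, -163.3]
force: [-12.0, -5.8, 12.4]
opening: 0.0388
gripper_force: 7.5
```

carry_out --deltas '[[[-0.01,0,-0.002,0,-0.114],[-0.02,0,-0.003,0,-0.114],[-0.03,0,-0.003,0,-0.114]]]'

```text
clock: 16.7
tool_pos: [0.5297, -0.0758, 0.0669]
orientation: [180.0, -0.3, -163.3]
force: [-7.0, -3.6, 5.8]
opening: 0.0389
gripper_force: 4.2
```

carry_out --deltas '[[[-0.02,0,0,0,-0.114],[-0.04,0,0,0,-0.114],[-0.06,0,0,0,-0.114],[-0.08,0,0,0,-0.114]]]'

```text
clock: 17.1
tool_pos: [0.5452, -0.0712, 0.067]
orientation: [180.0, -0.3, -163.3]
force: [-6.1, -5.1, 6.3]
opening: 0.039
gripper_force: 4.3
```

carry_out --deltas '[[[-0.02,0,0,0,-0.114],[-0.04,0,0,0,-0.114],[-0.06,0,0,0,-0.114],[-0.08,0,0,0,-0.114],[-0.1,0,0,0,-0.114]]]'

```text
clock: 17.6
tool_pos: [0.5645, -0.0655, 0.067]
orientation: [-180.0, -0.3, -163.3]
force: [-7.2, -3.8, 7.4]
opening: 0.0384
gripper_force: 4.3
```

```bash
python3 - <<'E'
from g import *
look(("side","scene"),("catch_top","bolt_blade"))
E
```

```text
side bolt_blade 0.62 [333. 240.] case mm [-13.  -87.2]
scene catch_top 0.57 [293. 198.] case mm [ -31.4 -127.4]
scene bolt_blade 0.84 [300. 208.] case mm [ -8.5 -84.9]
TCP case mm [ -29.6 -115.2] [ 0.5651 -0.0652  0.0672] F [-4.6 -3.1  6.2] 17.9
```

The blade travels with the finger (now about x -13). On to the end of the stroke.

carry_out --deltas '[[[-0.02,0,0,0,-0.114],[-0.04,0,0,0,-0.114],[-0.06,0,0,0,-0.114],[-0.07,0,0,0,-0.114]]]'

```text
clock: 18.3
tool_pos: [0.5756, -0.0622, 0.067]
orientation: [180.0, -0.5, -163.3]
force: [-18.0, -6.4, 18.1]
opening: 0.0386
gripper_force: 11.1
```

carry_out --deltas '[[[-0.01,0,0,0,-0.114],[-0.02,0,0,0,-0.114]]]'

```text
clock: 18.5
tool_pos: [0.5755, -0.0622, 0.067]
orientation: [180.0, -0.9, -163.3]
force: [-30.1, -9.0, 27.3]
opening: 0.0387
gripper_force: 16.6
```

```bash
python3 - <<'E'
from g import *
look(("side","scene"),("catch_top","bolt_blade","staple"))
a=ctrl.snapshot("scene"); b=ctrl.snapshot("side")
A=cv2.resize(a["color"][170:260,250:350],(400,360),interpolation=2); B=cv2.resize(b["color"][200:290,290:390],(400,360),interpolation=2)
save(dict(color=np.hstack([A,B])),"c5")
E
```

```text
side catch_top 0.73 [340. 270.] case mm [ -56.4 -159.6]
side bolt_blade 0.85 [337. 238.] case mm [ -4.2 -87. ]
side staple 0.65 [229. 312.] case mm [-229.4 -119.8]
scene catch_top 0.54 [293. 196.] case mm [ -40.  -133.5]
scene bolt_blade 0.61 [297. 209.] case mm [  0.9 -85.5]
scene staple 0.68 [278. 232.] case mm [ 54.8 -90.8]
TCP case mm [ -18.8 -115.3] [ 0.5755 -0.0623  0.067 ] F [-25.8  -7.5  23.2] 18.9
```

View pics/c5.png

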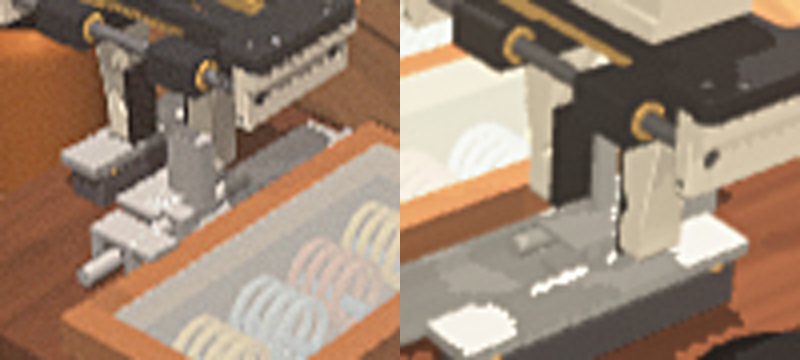

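The rod end shows through the staple (about 100,265 in the left crop), the blade is at x≈0, and there's a hard stop, so the bolt is home. I'll ease back and lift clear.

carry_out --deltas '[[[0.03,0,0,0,-0.114],[0.07,0,0,0,-0.114],[0.07,0,-0.1,0,-0.114],[0.07,0,-0.3,0,-0.114],[0.07,0,-0.5,0,-0.114]]]'

```text
clock: 19.5
tool_pos: [0.57, -0.0631, 0.1678]
orientation: [180.0, -0.1, -163.2]
force: [1.4, 0.1, 0.4]
opening: 0.0388
gripper_force: 0.0
```

carry_out --deltas '[[[0,0,-0.2,0,-0.114],[0,0,-0.2,0,-0.114],[0,0,-0.2,0,-0.114]]]'

```text
clock: 19.8
tool_pos: [0.5712, -0.0628, 0.2082]
orientation: [180.0, 0.1, -163.2]
force: [-0.4, -0.0, -0.8]
opening: 0.0388
gripper_force: 0.0
```

```bash
python3 - <<'E'
from g import *
look(("side","scene","wrist"),("catch_top","bolt_blade","staple"))
a=ctrl.snapshot("scene"); b=ctrl.snapshot("side")
A=cv2.resize(a["color"][160:280,220:353],(400,360),interpolation=2); B=cv2.resize(b["color"][190:310,270:403],(400,360),interpolation=2)
save(dict(color=np.hstack([A,B])),"c6")
E
```

```text
side catch_top 0.57 [341. 263.] case mm [ -41.5 -143.5]
side bolt_blade 0.63 [336. 238.] case mm [ -3.9 -85.1]
side staple 0.8 [358. 250.] case mm [ 35.1 -98.3]
scene catch_top 0.88 [292. 193.] case mm [ -47.3 -142.6]
scene bolt_blade 0.64 [298. 212.] case mm [  5.2 -77.5]
scene staple 0.62 [282. 229.] case mm [ 41.1 -93.2]
wrist catch_top 0.88 [280. 198.] case mm [ -49.5 -146.3]
wrist bolt_blade 0.78 [357. 262.] case mm [ -0.8 -88. ]
wrist staple 0.94 [354. 300.] case mm [ 44.7 -86.7]
TCP case mm [ -23.5 -114.7] [ 0.5708 -0.0631  0.2074] F [-0.   1.  -0.2] 20.4
```

View pics/c6.png

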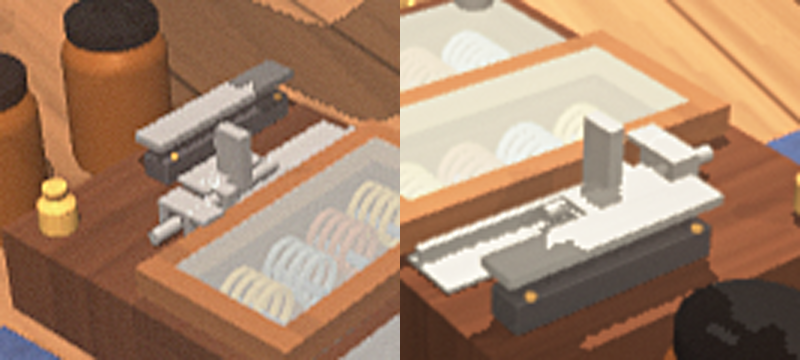

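The catch is back up with a gap above its housing, the rod is through the staple (160,232 left, 705,152 right), the lid is shut and the bystanders haven't moved. Wrist view: the blade moved from −61 to −0.8 mm, a 60 mm stroke.

```bash
python3 -c "
from plant import ctrl
print(ctrl.close_job())"
```

```text
the job is handed in; nothing more can be done
None
```

The case is locked and handed in (no verdict came back): the last pictures show the lid shut, the bolt home through the staple, the catch sprung back up and nothing else moved.

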